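# Put the tape measure away and shut the stayed chest

## Robot

A 6-joint arm with a two-finger parallel gripper is mounted at the origin on the work surface. World frame = base frame: x ahead of the robot, y to its left, z up, the work surface at z = 0. Lengths are in m, angles in rad, forces in N, time in s.
With the tool pointing down it reaches from about 0.425 to 0.95 m from the base axis. Payload 3.5 kg.
Tool frame: the origin (TCP) lies on the centre line of the jaws, within the pads' length; the fingertips stand 25 mm ahead of it and the grasp point (between the pads) lies 6 mm ahead of it (robot.tip_extent is the distance from the TCP to the fingertips, in m); z points along the fingers, y is the line along which they close (so a half turn about z gives the same grasp; the last joint's range is limited). The gripper opens to 85 mm and grips with 20 to 120 N. Pads are 22 mm wide; open, the fingers measure 114 mm over their backs; the gripper's body (76 mm by 85 mm) begins 54 mm behind the grasp point. The pads swing forward as they close: fully open they stand 13 mm farther back than shut.
Start: joints at [-1.388, 0.286, 1.577, -0, 1.279, -0.15], TCP at [0.221, -0.638, 0.256] pointing down, gripper open.
Joint ranges: [-2.77, 2.77], [-0.9, 2.22], [0.21, 2.48], [-1.53, 4.67], [0.24, 2.81], [-2.84, 2.84]. Speed limits (rad/s): [2.79, 2.79, 3.14, 3.14, 3.14, 3.14].

## Interface

Orientations are given as a rotation vector (axis times angle).
In Python, from bench import robot gives the robot as it stands.
- The arm moves only by the shell command python3 -m creep 'ROWS' [OPENING] [FORCE]. ROWS is JSON, a list that holds one entry, the list of rows, each a list of 4 numbers: the shift along the tool's x, y, z in mm, then the turn about the tool's z in degrees. A call has 1 to 10 rows; each row is the pose to reach, as a shift and turn from the pose commanded when the call began, along the tool's axes at that moment; what a row does not reach only later rows make up. A row lasts 1/12 s, in which the tool goes at most 41.7 mm and 7.16 degrees, less where a joint would pass 70% of its speed; a pose out of reach is approached as far as the arm can. A call with a gripper value outside its range is refused whole. OPENING is the opening, from -1 (shut) to 1 (fully open), set as the call begins (- or left out, the last holds). The fingers move at their own pace and stop on an object; FORCE is the grip in N (left out, the last holds). Time passes only in rows, so rows that repeat a pose let the fingers close. It gives the time, the measured TCP pose, the force, the opening and the grip force at its end, in the units of the state.
- robot.get_obs(): the state, without advancing time (a new reading comes with each control period).
- robot.snapshot(name): name is "scene" or "top"; returns (picture, depth): 420x560x3 uint8, red, green, blue; 420x560 float32, m along the optical axis (not along the pixel's ray), 0 where there is no reading.
- robot.camera_params(name): a dict with "fx", "fy", "cx", "cy" (pixels), "world_from_camera" (4x4, takes a point from camera to world coordinates). Camera axes: x right, y down, z forward; pixel columns grow to the right and rows downward; lengths in m; the calibration is good to about 2 mm. A picture is of the moment at which its call begins. camera_params takes no time and is no camera call.
- robot.close_job(): hands the job in; it is judged then, once.
The state is a dict: "t": time; "joint_pos": joint angles; "joint_vel": joint speeds; "joint_efforts": joint torques, N m; "position": TCP position; "tool_rot": TCP orientation; "force": force on the tool from outside, world axes, zero at the start; "ft_torque": the same for the moment, N m; "opening": finger opening in m; "gripper_force": force on a finger pad.
Only numpy, scipy, OpenCV 4.12 (cv2) and the standard library are available. Lean on these libraries where they do the work, as an engineer would, in place of code of your own. Each camera call takes 0.05 s, during which the arm holds its last target. There are 200 camera calls.

## Task

Set the yellow tape measure gently down inside the open plywood chest and let go of it. Then lift the orange knee handle of the folding lid stay past centre so that the stay unlocks, and lower the lid by its bar handle until it is fully shut, without letting it drop; leave the other things on the bench where they are.

Things in the scene. Friction and masses are not known exactly. Their poses are not given: they have to be found in the camera images.
- chest: Open plywood chest fixed to the bench, 175 (x) x 240 (y) x 110 mm high, walls and floor 10 mm. Origin: centre of its underside; front is -x; lid hinged on the far (+x) top rim; stay outside the +y wall. A cork block (90 x 55 x 35 mm) lies inside the +y half; the -y half is empty. The lid leans over the far part: put things in about 35 mm in front of the centre and 45 mm to -y.
- lid_hinge (a point): Middle of the lid's hinge line, at (87.5, 0, 110) mm in the chest's frame; the hinge line runs along the chest's y.
- lid_bar (a point): Middle of the lid's bar handle: round dark steel bar, 12 mm diameter, along the chest's y, 140 mm long, 45 mm from the lid's front edge. It circles the hinge at 220 mm radius: at the start about 326 mm above the bench, with the lid shut 116 mm, in front of the chest. The lid is a plywood board 175 x 240 x 12 mm, about 0.45 kg.
- lid (a joint): Lid angle, rad: 0 as found, open 78 degrees from shut, leaning towards the robot on the locked stay; grows as it is lowered; 1.36 shut. The hinge is stiff: the lid stays where left while joint is under 0.3, but falls shut by its own weight if let go lower down, so hold it by the bar all the way. About 5 N at the bar moves or carries it.
- stay_knee (a joint): Knee of the folding stay, rad: 0 locked (4 mm past centre, on its stop; the lid cannot be lowered), about 0.1 dead centre, grows as the knee is lifted and folds; over 0.4 clearly unlocked and stays where left; about 2.7 with the lid shut. Lifting it draws the lid down a little (knee 0.8: lid joint about 0.14).
- knee_handle (a point): Grip point on the axis of the knee handle: orange round bar, 14 mm diameter, 68 mm long, sticking out sideways along the chest's +y; the point is 65 mm outside the +y wall, 25 mm from the bar's outer end, 137 mm above the bench at the start. Fixed to the lower link, it circles point stay_pivot at 82 mm radius, up and towards the chest's front (-x). About 10 N lifts it.
- stay_pivot (a point): Point on the axis (along the chest's y) about which the stay's lower link turns on the chest wall, level sideways with knee_handle: at (-22.5, 185, 70) mm in the chest's frame.
- tape: Yellow tape measure with black round sides, standing on the bench, 66 (x) x 40 (y) x 60 (z) mm, 0.25 kg. Origin: centre of its underside; best gripped across its 40 mm (y).
- glue: White glue bottle, upright, 54 mm diameter, 170 mm high. Bystander: leave alone. Origin: centre of its underside.
- jar: Amber screw jar, upright, 66 mm diameter, 85 mm high. Bystander: leave alone. Origin: centre of its underside.
- hammer: Hammer lying to the chest's left. Bystander: leave alone. Origin under its middle.
- mug: Blue mug, 76 mm diameter, 90 mm high, behind the chest to the left. Bystander: leave alone. Origin: centre of its underside.
- offcut: Wood offcut 130 x 60 x 35 mm, behind the chest to the right. Bystander: leave alone. Origin: centre of its underside.
Mind the look-alikes: they are no part of the job. Several things have the shape of the tape; the one meant has the colours described above.

How it is judged:
By the outcome, as a careful person would: the job done as asked, in the order asked, and still so for the second after the job is handed in, with the robot touching nothing.
It also fails if it takes over 72 s, if anything falls off the work surface, if the arm or the gripper's body presses on something with over 40 N, if the wrist force passes 120 N, or if a joint passes its speed limit or range.

## Working session

There is one attempt and no reset: what is moved stays moved. The work goes in short steps, Python scripts to look and compute and a shell command to move; the robot and the scene stay as the last step left them, time stands still between calls to the robot, and variables do not carry over. Pictures are saved under pics/ and viewed, at most 10 in all, crops included, and the job is handed in when it is done.

```bash
ls; mkdir -p pics; cat > h.py <<'E'
import numpy as np,cv2
from bench import robot
from scipy.spatial.transform import Rotation as R
def snap(n,f=None):
    im,d=robot.snapshot(n)
    if f: cv2.imwrite(f'pics/{f}.png',im[...,::-1])
    return im,d
def pts(n,d):
    p=robot.camera_params(n);v,u=np.mgrid[:d.shape[0],:d.shape[1]]
    c=np.stack([(u-p['cx'])/p['fx']*d,(v-p['cy'])/p['fy']*d,d,np.ones_like(d)],-1)
    return (c@np.array(p['world_from_camera']).T)[...,:3]
E
python3 - <<'E'
from h import *
for n in('scene','top'):
    im,d=snap(n,n+'0');np.savez(n+'0.npz',im=im,d=d)
    print(n,np.round(robot.camera_params(n)['world_from_camera'],3).tolist(),(d>0).mean())
o=robot.get_obs();print(o['position'],o['tool_rot'],R.from_rotvec(o['tool_rot']).as_matrix().round(3).tolist())
E
```

```text
pics
scene [[0.571, 0.625, -0.532, 1.27], [0.821, -0.429, 0.377, -0.519], [0.007, -0.652, -0.758, 1.188], [0.0, 0.0, 0.0, 1.0]] 0.9961479591836735
top [[-0.005, -0.982, 0.188, 0.286], [-1.0, 0.005, 0.002, -0.031], [-0.003, -0.188, -0.982, 1.673], [0.0, 0.0, 0.0, 1.0]] 0.9958886054421768
[ 0.22044105 -0.63740835  0.25505562] [-3.09606540e+00 -5.20030758e-01  5.66798772e-05] [[0.945, 0.327, -0.0], [0.327, -0.945, 0.002], [0.0, -0.002, -1.0]]
```

View pics/scene0.png

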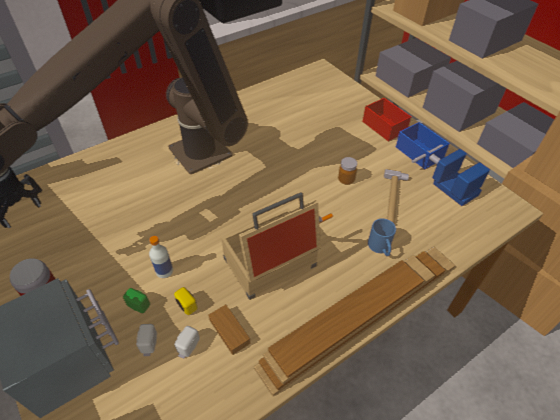

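View pics/top0.png

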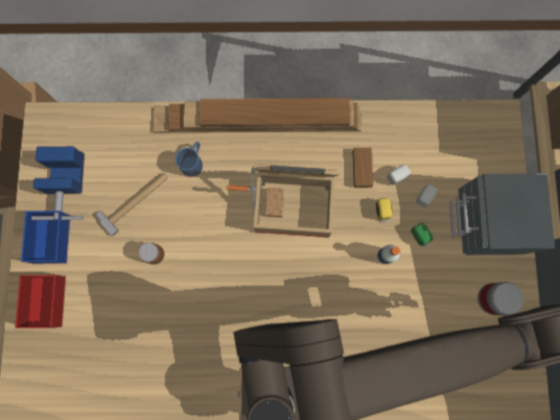

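The scene view shows the yellow tape at (185,300) and the chest at (270,260), with the lid bar at (278,207) and the orange handle at (325,217). In the top view the tape is at (385,208), the chest centre at about (293,207) and the knee handle at (240,188).

```bash
cat > m.py <<'E'
from h import *
S={n:np.load(n+'0.npz') for n in('scene','top')}
P={n:pts(n,S[n]['d']) for n in S}
def hsv(n): return cv2.cvtColor(S[n]['im'],cv2.COLOR_RGB2HSV)
def box(n,u0,u1,v0,v1):
    m=np.zeros((420,560),bool);m[v0:v1,u0:u1]=1;return m
def rect(q):
    (c,s,a)=cv2.minAreaRect((q[:,:2]*1000).astype(np.float32));return np.round(c,1),np.round(s,1),round(a,1)
h=hsv('top');p=P['top']
ye=(abs(h[...,0].astype(int)-27)<6)&(h[...,1]>170)&(h[...,2]>120)
for n,b in(('top',box('top',370,400,190,225)),('scene',box('s',165,205,280,318))):
    q=P[n][b&(P[n][...,2]>.02)&(P[n][...,2]<.075)]; t=q[q[:,2]>.052]
    print(n,'tape all',len(q),rect(q),'top',len(t),rect(t),q[:,2].max())
rim=P['top'][box('t',245,340,160,245)&(abs(p[...,2]-.11)<.006)]
print('rim',len(rim),rect(rim))
for n,b in(('top',box('t',222,256,178,198)),('scene',box('s',315,340,208,226))):
    h=hsv(n);m=b&(h[...,0]<16)&(h[...,1]>190)&(h[...,2]>150)
    q=P[n][m];print(n,'knee',len(q),np.median(q,0).round(4),rect(q),q.min(0).round(3),q.max(0).round(3))
    v,u=np.nonzero(m);print(u.min(),u.max(),v.min(),v.max())
for n,b in(('scene',box('s',245,310,185,230)),('top',box('t',255,345,150,185))):
    q=P[n][b];q=q[(q[:,2]>.29)&(q[:,2]<.35)&(q[:,0]<.75)]
    print(n,'bar',len(q),q.min(0).round(3),q.max(0).round(3),np.median(q,0).round(3),rect(q))
    z=q[(q[:,2]>.31)];print([ (round(a,3),np.median(z[abs(z[:,1]-a)<.01],0).round(3).tolist()) for a in np.arange(z[:,1].min()+.01,z[:,1].max(),.03) ])
E
python3 m.py
```

```text
top tape all 300 (array([ 585.3, -360. ]), array([66.3, 43.3]), 6.0) top 228 (array([ 585.5, -359.8]), array([65.4, 41.5]), 4.1) 0.06941422826870092
scene tape all 388 (array([ 593.1, -360.4]), array([65.2, 42.9]), 8.6) top 274 (array([ 592.5, -360.2]), array([65. , 41.8]), 11.4) 0.06606244480053824
rim 804 (array([595.2, -68.5]), array([244.7, 176.7]), 85.9)
  return _methods._mean(a, axis=axis, dtype=dtype,
  ret = um.true_divide(
Traceback (most recent call last):
  File "m.py", line 18, in <module>
    q=P[n][m];print(n,'knee',len(q),np.median(q,0).round(4),rect(q),q.min(0).round(3),q.max(0).round(3))
                                                                    ~~~~~^^^
ValueError: zero-size array to reduction operation minimum which has no identity
```

```bash
sed -i 's/(h\[...,1\]>190)&(h\[...,2\]>150)/(h[...,1]>175)\&(h[...,2]>120)/' m.py; sed -i 's/box(.s.,315,340,208,226)/box("s",312,345,205,230)/' m.py; sed -i 's/    q=P\[n\]\[m\];print(n,.knee/    if not m.any(): print(h[b].reshape(-1,3)[::15].tolist()); continue\n&/' m.py
cat >> m.py <<'E'
c=np.array([.5952,-.0685]);a=np.radians(-4.1);Rz=np.array([[np.cos(a),-np.sin(a)],[np.sin(a),np.cos(a)]])
for k,x,y in(('bar',87.5-220*np.cos(np.radians(79.5)),0),('knee',-22.5+82*np.cos(np.arcsin(67/82)),185),('pivot',-22.5,185),('drop',-35,-45),('shutbar',-132.5,0)):
    print(k,(c+Rz@np.array([x,y])/1000).round(4))
E
python3 m.py
```

```text
top tape all 300 (array([ 585.3, -360. ]), array([66.3, 43.3]), 6.0) top 228 (array([ 585.5, -359.8]), array([65.4, 41.5]), 4.1) 0.06941422826870092
scene tape all 388 (array([ 593.1, -360.4]), array([65.2, 42.9]), 8.6) top 274 (array([ 592.5, -360.2]), array([65. , 41.8]), 11.4) 0.06606244480053824
rim 804 (array([595.2, -68.5]), array([244.7, 176.7]), 85.9)
[[18, 87, 155], [18, 86, 124], [15, 26, 117], [18, 86, 122], [18, 84, 121], [18, 87, 135], [18, 86, 118], [18, 89, 183], [18, 86, 115], [18, 86, 118], [18, 86, 116], [17, 59, 117], [18, 87, 120], [18, 86, 121], [16, 97, 165], [18, 89, 121], [18, 89, 184], [15, 112, 125], [17, 65, 117], [12, 159, 159], [17, 68, 112], [11, 172, 182], [11, 162, 161], [12, 148, 169], [11, 172, 184], [18, 89, 186], [11, 163, 164], [173, 8, 123], [14, 117, 129], [12, 40, 126], [18, 88, 125], [15, 110, 128], [18, 90, 193], [18, 87, 126], [18, 86, 128], [18, 86, 127], [17, 75, 123], [18, 86, 125], [18, 84, 124], [19, 86, 124], [18, 87, 120], [18, 87, 120], [18, 85, 117], [17, 67, 126], [18, 85, 117], [18, 84, 119]]
scene knee 21 [0.643  0.1115 0.1422] (
[... 230 characters left out ...]
), 85.5)
[(np.float64(-0.14), [0.646, -0.143, 0.328]), (np.float64(-0.11), [0.648, -0.11, 0.331]), (np.float64(-0.08), [0.649, -0.081, 0.332]), (np.float64(-0.05), [0.652, -0.05, 0.331]), (np.float64(-0.02), [0.654, -0.02, 0.331])]
top bar 248 [ 0.631 -0.149  0.29 ] [0.659 0.022 0.34 ] [ 0.642 -0.075  0.33 ] (array([643.8, -63.2]), array([172.4,  14.1]), 84.7)
[(np.float64(-0.139), [0.637, -0.139, 0.33]), (np.float64(-0.109), [0.639, -0.109, 0.33]), (np.float64(-0.079), [0.642, -0.079, 0.33]), (np.float64(-0.049), [0.644, -0.049, 0.33]), (np.float64(-0.019), [0.645, -0.02, 0.331])]
bar [ 0.6425 -0.0719]
knee [0.6331 0.1143]
pivot [0.586  0.1176]
drop [ 0.5571 -0.1109]
shutbar [ 0.463 -0.059]
```

```bash
cat > go.py <<'E'
import sys
from h import *
# go.py x y z(mm) yaw(deg): shift in tool axes from the present pose
o=robot.get_obs();M=R.from_rotvec(o['tool_rot']).as_matrix()
x,y,z,yaw=map(float,sys.argv[1:5])
s=M.T@(np.array([x,y,z])-o['position']*1000)
cur=np.degrees(np.arctan2(M[1,0],M[0,0]))
print('shift',s.round(1),'turn',round((cur-yaw+180)%360-180,1),'yaw',cur.round(1),'F',np.round(o['force'],1),'t',round(o['t'],2),'q',np.round(o['joint_pos'],2))
E
python3 go.py 588.5 -360 200 7
```

```text
shift [ 438.5 -141.8   55.5] turn 12.1 yaw 19.1 F [-0.3  0.2  0.3] t 0.1 q [-1.39  0.29  1.58 -0.    1.28 -0.15]
```

```bash
python3 -m creep '[[[40,-13,0,2],[80,-26,0,4],[120,-39,0,6],[160,-52,0,8],[200,-65,0,10],[240,-78,0,12],[280,-91,0,12],[320,-104,0,12],[360,-117,0,12],[400,-130,0,12]]]' 1 40; python3 go.py 588.5 -360 120 7
```

```text
t: 0.93
position: [0.5542, -0.385, 0.2557]
tool_rot: [-3.135, -0.194, 0.001]
force: [0.3, -0.7, 0.2]
opening: 0.0855
gripper_force: 0.0
shift [ 37.2 -20.5 135.7] turn 0.1 yaw 7.1 F [ 0.3 -0.7  0.2] t 0.93 q [-0.76  0.29  1.58 -0.    1.28  0.69]
```

```bash
python3 -m creep '[[[18,-10,20,0],[36,-20,50,0],[36,-20,85,0],[36,-20,115,0],[36,-20,140,0],[36,-20,160,0],[36,-20,160,0]]]' 1; python3 go.py 588.5 -360 54 7
python3 - <<'E'
from h import *
im,d=snap('top');cv2.imwrite('pics/a.png',cv2.resize(im[130:270,320:470,::-1],None,fx=4,fy=4))
E
```

```text
t: 1.52
position: [0.5831, -0.3597, 0.0893]
tool_rot: [-3.127, -0.193, 0.014]
force: [-0.7, 0.2, 0.1]
opening: 0.0852
gripper_force: 0.0
shift [ 5.6  1.3 35.2] turn 0.1 yaw 7.1 F [-0.7  0.2  0.1] t 1.52 q [-0.7   0.48  1.65  0.    1.03  0.75]
```

View pics/a.png

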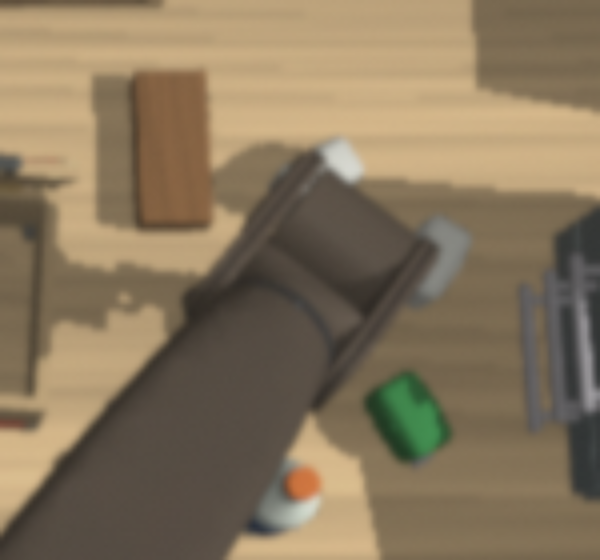

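The arm hides the tape at the crop's centre; the neighbours (white at 340,160 and green at 410,420) are clear of it. I'll go on down.

```bash
python3 -m creep '[[[4,1,12,0],[4,1,25,0],[4,1,36,0],[4,1,36,0]]]' 1; python3 -m creep '[[[0,0,0,0],[0,0,0,0],[0,0,0,0],[0,0,0,0],[0,0,0,0],[0,0,0,0]]]' -1 40;  python3 go.py 588.5 -360 200 7
```

```text
t: 1.9
position: [0.5891, -0.362, 0.0575]
tool_rot: [-3.133, -0.193, 0.005]
force: [-0.5, 0.3, -1.1]
opening: 0.0856
gripper_force: 0.0
t: 2.4
position: [0.591, -0.3634, 0.0615]
tool_rot: [3.134, 0.193, 0.002]
force: [0.8, 0.6, 2.2]
opening: 0.0393
gripper_force: 43.1
shift [  -1.8   -3.5 -138.5] turn 0.1 yaw 7.1 F [0.8 0.6 2.2] t 2.4 q [-0.7   0.53  1.64  0.    0.98  0.75]
```

```bash
python3 -m creep '[[[0,0,-15,0],[0,0,-40,0],[0,0,-70,0],[0,0,-100,0],[0,0,-125,0],[0,0,-145,0],[0,0,-150,0],[0,0,-150,0]]]';  python3 go.py 559 -111 200 -4
```

```text
t: 3.07
position: [0.591, -0.3635, 0.213]
tool_rot: [3.133, 0.194, 0.005]
force: [-0.1, -0.1, -2.5]
opening: 0.0391
gripper_force: 42.7
shift [  -0.7 -254.6   12.2] turn 11.1 yaw 7.1 F [-0.1 -0.1 -2.5] t 3.07 q [-0.7   0.36  1.57 -0.    1.21  0.75]
```

```bash
python3 -m creep '[[[0,-12,0,1],[0,-36,0,2],[0,-66,0,4],[0,-98,0,6],[0,-130,0,7],[0,-162,0,8],[0,-194,0,10],[0,-224,0,11],[0,-246,0,11],[-1,-255,0,11]]]'; python3 -m creep '[[[0,0,0,0],[0,0,0,0],[0,0,0,0]]]';  python3 go.py 559 -111 78 -4
```

```text
t: 3.9
position: [0.556, -0.1066, 0.2074]
tool_rot: [-3.137, 0.104, 0.008]
force: [-1.0, 0.2, -3.6]
opening: 0.0396
gripper_force: 42.7
t: 4.15
position: [0.5579, -0.1111, 0.2096]
tool_rot: [3.139, -0.109, -0.001]
force: [-1.1, 0.0, -3.5]
opening: 0.039
gripper_force: 42.7
shift [  1.2  -0.2 131.6] turn 0.0 yaw -4.0 F [-1.1  0.  -3.5] t 4.15 q [-0.37  0.1   1.88 -0.    1.16  1.27]
```

```bash
python3 -m creep '[[[1,0,15,0],[1,0,35,0],[1,0,60,0],[1,0,85,0],[1,0,105,0],[1,0,119,0],[1,0,126,0],[1,0,128,0],[1,0,128,0],[1,0,128,0]]]';  python3 go.py 559 -111 71 -4
```

```text
t: 4.98
position: [0.5599, -0.111, 0.0835]
tool_rot: [3.139, -0.109, 0.003]
force: [0.1, 0.1, -1.3]
opening: 0.0393
gripper_force: 42.6
shift [-0.9  0.1 12.5] turn 0.0 yaw -4.0 F [ 0.1  0.1 -1.3] t 4.98 q [-0.37  0.26  1.95 -0.    0.92  1.27]
```

```bash
python3 -m creep '[[[0,0,3,0],[0,0,6,0],[0,0,8,0],[0,0,9,0],[0,0,10,0],[0,0,10,0]]]';python3 -m creep '[[[0,0,1,0],[0,0,2,0],[0,0,2,0]]]'
```

```text
t: 5.48
position: [0.5588, -0.11, 0.0721]
tool_rot: [-3.14, 0.108, 0.001]
force: [-0.1, 0.0, -2.8]
opening: 0.0392
gripper_force: 42.6
t: 5.73
position: [0.5593, -0.1102, 0.0715]
tool_rot: [-3.14, 0.108, 0.0]
force: [-2.9, 0.7, 4.7]
opening: 0.039
gripper_force: 43.4
```

Contact is made. I'll release and rise.

```bash
python3 -m creep '[[[0,0,0,0],[0,0,0,0],[0,0,0,0],[0,0,0,0]]]' 0.35; python3 -m creep '[[[0,0,-8,0],[0,0,-25,0],[0,0,-50,0],[0,0,-80,0],[0,0,-110,0],[0,0,-135,0],[0,0,-150,0],[0,0,-150,0]]]'; python3 go.py 450 0 220 -4
python3 - <<'E'
from h import *
im,d=snap('scene');cv2.imwrite('pics/b.png',cv2.resize(im[170:310,200:360,::-1],None,fx=4,fy=4))
E
```

```text
t: 6.07
position: [0.5591, -0.1102, 0.0703]
tool_rot: [3.14, -0.108, 0.001]
force: [-0.4, 0.9, -0.5]
opening: 0.0574
gripper_force: 0.0
t: 6.73
position: [0.5613, -0.111, 0.226]
tool_rot: [3.136, -0.108, 0.015]
force: [0.3, 0.1, 0.1]
opening: 0.0576
gripper_force: 0.0
shift [-118.7 -103.1    4.6] turn 0.1 yaw -3.9 F [0.3 0.1 0.1] t 6.73 q [-0.37  0.08  1.87  0.    1.18  1.27]
```

View pics/b.png

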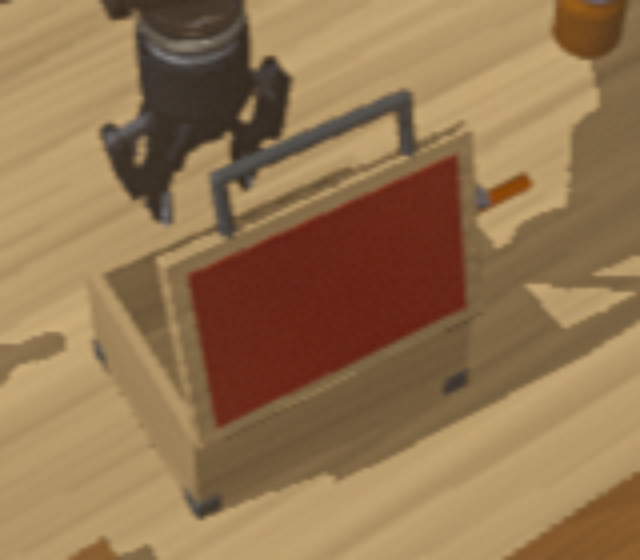

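The fingers are free and the chest and lid are undisturbed; the bar runs from crop (220,175) to (405,95) and the orange handle is at (510,190). Next is the knee.

```bash
python3 -m creep '[[[-20,-2,-12,0],[-48,-10,-25,-5],[-73,-26,-34,-12],[-78,-55,-34,-19],[-82,-90,-34,-26],[-84,-125,-34,-33],[-86,-160,-34,-40],[-87,-190,-34,-47],[-87,-215,-34,-54],[-87,-228,-34,-61]]]' 0.35; python3 -m creep '[[[0,0,0,-7],[0,0,0,-14],[0,0,0,-21],[0,0,0,-28],[0,0,0,-29],[0,0,0,-29]]]'; python3 go.py 636 122 220 86
python3 - <<'E'
from h import *
im,d=snap('top');h=cv2.cvtColor(im,cv2.COLOR_RGB2HSV);P=pts('top',d)
b=np.zeros(d.shape,bool);b[175:200,218:262]=1
m=b&(h[...,0]<14)&(h[...,1]>130);q=P[m]
p=robot.camera_params('top');W=np.array(p['world_from_camera'])
v,u=np.nonzero(m);print(len(u),u.min(),u.max(),np.median(q,0))
r=np.stack([(u-p['cx'])/p['fx'],(v-p['cy'])/p['fy'],np.ones(len(u))],1)@W[:3,:3].T
X=W[:3,3]+r*((.137-W[2,3])/r[:,2:]);print(cv2.minAreaRect((X[:,:2]*1000).astype(np.float32)),X.min(0),X.max(0))
E
```

```text
t: 7.62
position: [0.4865, 0.1258, 0.2521]
tool_rot: [-2.752, -1.511, 0.004]
force: [0.4, -0.8, 0.7]
opening: 0.0579
gripper_force: 0.0
t: 8.12
position: [0.4871, 0.1233, 0.2526]
tool_rot: [-2.297, -2.14, 0.003]
force: [-0.2, -0.6, -0.3]
opening: 0.0576
gripper_force: 0.0
shift [  9.3 148.7  32.2] turn -0.1 yaw 85.9 F [-0.2 -0.6 -0.3] t 8.12 q [ 0.05 -0.1   2.   -0.    1.24  0.12]
93 227 247 [0.63363843 0.10335492 0.14242585]
((635.6555786132812, 103.88958740234375), (61.975589752197266, 13.637595176696777), 85.18196868896484) [0.62792752 0.07344331 0.137     ] [0.64385109 0.13455744 0.137     ]
```

```bash
python3 -m creep '[[[9,15,0,0],[7,40,0,0],[5,70,0,0],[5,100,5,0],[5,125,12,0],[5,143,20,0],[5,150,35,0],[5,150,50,0],[5,150,55,0],[5,150,55,0]]]' 0.35; python3 go.py 638 119 143 86
```

```text
t: 9.0
position: [0.6364, 0.1179, 0.1964]
tool_rot: [-2.295, -2.14, 0.006]
force: [-0.1, -0.1, -0.5]
opening: 0.0576
gripper_force: 0.0
shift [ 1.3  1.8 53.4] turn -0.0 yaw 86.0 F [-0.1 -0.1 -0.5] t 9.0 q [0.03 0.28 1.7  0.   1.17 0.1 ]
```

```bash
python3 -m creep '[[[1,1,12,0],[1,1,28,0],[1,1,42,0],[1,1,50,0],[1,1,53,0],[1,1,53,0],[1,1,53,0]]]' 0.35; python3 -m creep '[[[0,0,0,0],[0,0,0,0],[0,0,0,0],[0,0,0,0],[0,0,0,0],[0,0,0,0],[0,0,0,0]]]' -1 30; python3 go.py 638 119 143 86
```

```text
t: 9.58
position: [0.6392, 0.119, 0.1468]
tool_rot: [2.296, 2.143, 0.001]
force: [-0.5, -0.4, 0.0]
opening: 0.0573
gripper_force: 0.0
t: 10.17
position: [0.6372, 0.1192, 0.1472]
tool_rot: [-2.294, -2.141, 0.006]
force: [-6.0, -0.6, 4.3]
opening: 0.0127
gripper_force: 29.5
shift [-0.1  0.8  4.1] turn 0.1 yaw 86.1 F [-6.  -0.6  4.3] t 10.17 q [0.03 0.34 1.72 0.   1.09 0.1 ]
```

```bash
python3 -m creep '[[[0,-2,-1,0],[0,-4,-3,0],[0,-6,-4,0],[0,-8,-5,0],[0,-11,-6,0],[0,-14,-8,0],[0,-14,-8,0]]]' -1 40; python3 go.py 638 119 143 86
```

```text
t: 10.75
position: [0.6252, 0.12, 0.1552]
tool_rot: [2.295, 2.143, 0.003]
force: [3.2, 0.8, -1.9]
opening: 0.0124
gripper_force: 39.4
shift [-0.1 12.8 12.2] turn 0.1 yaw 86.1 F [ 3.2  0.8 -1.9] t 10.75 q [0.03 0.3  1.75 0.   1.09 0.1 ]
```

```bash
python3 -m creep '[[[0,-3,-1,0],[0,-6,-2,0],[0,-9,-3,0],[0,-12,-4,0],[0,-15,-5,0],[0,-18,-5,0],[0,-21,-6,0],[0,-24,-6,0],[0,-24,-6,0]]]' -1 40; python3 go.py 638 119 143 86
python3 - <<'E'
from h import *
im,d=snap('scene');cv2.imwrite('pics/c.png',cv2.resize(im[170:310,200:360,::-1],None,fx=4,fy=4))
P=pts('scene',d);q=P[175:235,235:310].reshape(-1,3);q=q[(q[:,2]>.27)&(q[:,2]<.35)&(q[:,1]>-.14)&(q[:,1]<-.01)&(q[:,0]<.68)]
z=q[q[:,2]>q[:,2].max()-.012];print(np.median(z,0),z.max(0))
E
```

```text
t: 11.5
position: [0.6035, 0.1217, 0.1641]
tool_rot: [2.292, 2.14, 0.01]
force: [4.7, 1.2, 5.2]
opening: 0.0123
gripper_force: 39.2
shift [-0.3 34.4 21.4] turn 0.1 yaw 86.1 F [4.7 1.2 5.2] t 11.5 q [0.03 0.24 1.81 0.   1.08 0.1 ]
[ 0.62194679 -0.07744937  0.32447883] [ 0.63071418 -0.01008685  0.32965938]
```

View pics/c.png

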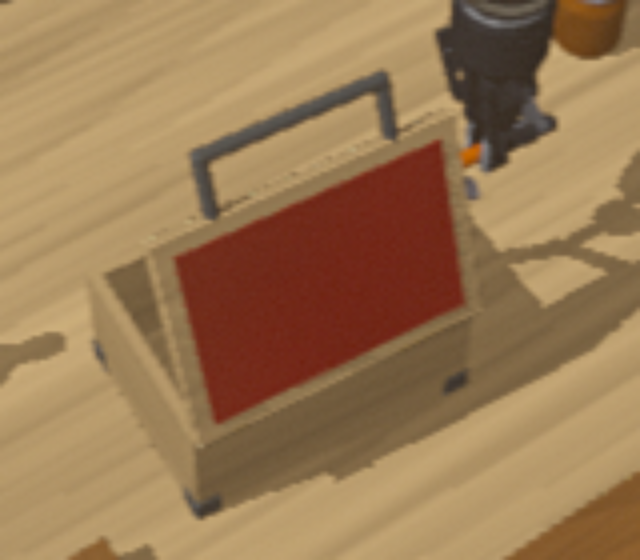

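The lid is drawn down to about 0.13 rad: the bar now runs from crop (200,155) to (385,75), and the knee is up and unlocked. Release next.

```bash
python3 -m creep '[[[0,0,0,0],[0,0,0,0],[0,0,0,0],[0,0,0,0]]]' 0.2; python3 -m creep '[[[0,0,-6,0],[0,0,-20,0],[0,0,-45,0],[0,0,-80,0],[0,0,-115,0],[0,0,-150,0],[0,0,-185,0],[0,0,-210,0],[0,0,-222,0],[0,0,-222,0]]]'
python3 - <<'E'
from h import *
p={n:robot.camera_params(n) for n in('scene','top')}
im,d=snap('top')
P=pts('top',d);q=P[150:215,240:350].reshape(-1,3);q=q[(q[:,2]>.30)&(q[:,2]<.34)&(q[:,0]<.68)&(q[:,1]>-.16)&(q[:,1]<.01)]
print('top',len(q),cv2.minAreaRect((q[:,:2]*1000).astype(np.float32)),np.median(q,0))
im,d=snap('scene')
P=pts('scene',d);q=P[175:235,235:310].reshape(-1,3);q=q[(q[:,2]>.305)&(q[:,2]<.34)&(q[:,1]>-.15)&(q[:,1]<.01)&(q[:,0]<.68)]
print('scene',len(q),cv2.minAreaRect((q[:,:2]*1000).astype(np.float32)),np.median(q,0))
cv2.imwrite('pics/d.png',cv2.resize(im[150:310,200:360,::-1],None,fx=3.5,fy=3.5))
E
python3 go.py 616 -70 385 86
```

```text
t: 11.88
position: [0.5996, 0.1215, 0.159]
tool_rot: [-2.294, -2.142, 0.005]
force: [0.7, 0.0, 0.1]
opening: 0.0509
gripper_force: 0.0
t: 12.72
position: [0.6018, 0.1217, 0.3878]
tool_rot: [2.292, 2.14, 0.01]
force: [0.3, 1.4, 0.2]
opening: 0.0512
gripper_force: 0.0
top 251 ((616.0090942382812, -72.18791961669922), (148.53712463378906, 18.539886474609375), 83.88833618164062) [ 0.61478215 -0.07072653  0.3238132 ]
scene 285 ((622.7759399414062, -72.7911148071289), (150.86618041992188, 20.907146453857422), 85.16425323486328) [ 0.62211206 -0.076298    0.32368429]
shift [-190.    28.5   -3.5] turn 0.1 yaw 86.1 F [ 0.3  0.4 -0.8] t 12.82 q [ 0.03  0.08  1.58 -0.    1.47  0.1 ]
```

View pics/d.png

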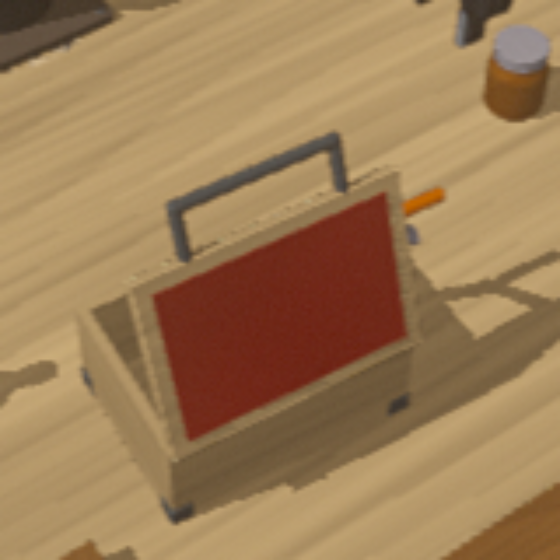

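The knee stays up and the lid stays put; the bar in the crop runs from (175,210) to (335,140). Now to the bar.

```bash
python3 -m creep '[[[-15,3,0,0],[-45,9,0,0],[-80,15,0,0],[-115,20,0,0],[-150,26,0,0],[-175,30,0,0],[-190,31,0,0],[-190,31,0,0],[-190,31,0,0]]]' 0.35; python3 go.py 618 -71 325 86
```

```text
t: 13.57
position: [0.6184, -0.0701, 0.3802]
tool_rot: [-2.295, -2.14, 0.002]
force: [-0.2, 0.5, 0.5]
opening: 0.0579
gripper_force: 0.0
shift [-1.1 -0.1 55.2] turn 0.0 yaw 86.0 F [-0.2  0.5  0.5] t 13.57 q [-0.28  0.11  1.56  0.    1.48 -0.21]
```

```bash
python3 -m creep '[[[0,0,10,0],[0,0,24,0],[0,0,38,0],[0,0,48,0],[0,0,54,0],[0,0,54,0],[0,0,54,0]]]' 0.35; python3 -m creep '[[[0,0,0,0],[0,0,0,0],[0,0,0,0],[0,0,0,0],[0,0,0,0],[0,0,0,0],[0,0,0,0]]]' -1 30; python3 go.py 618 -71 325 86
```

```text
t: 14.15
position: [0.6187, -0.0698, 0.3277]
tool_rot: [-2.295, -2.144, 0.001]
force: [-0.3, -0.4, 0.3]
opening: 0.0578
gripper_force: 0.0
t: 14.73
position: [0.6188, -0.0702, 0.3292]
tool_rot: [2.296, 2.143, 0.0]
force: [-2.5, -0.7, 4.4]
opening: 0.0111
gripper_force: 29.4
shift [-0.8 -0.8  4.2] turn 0.1 yaw 86.1 F [-2.5 -0.7  4.4] t 14.73 q [-0.28  0.13  1.63 -0.    1.38 -0.21]
```

```bash
python3 -m creep '[[[0,-3,1,0],[0,-8,3,0],[0,-13,5,0],[0,-20,8,0],[0,-27,11,0],[0,-33,14,0],[0,-40,18,0],[0,-40,18,0]]]' -1 40; python3 go.py 618 -71 325 86
```

```text
t: 15.4
position: [0.5773, -0.0671, 0.3103]
tool_rot: [-2.295, -2.143, 0.002]
force: [-4.8, 1.0, 5.2]
opening: 0.0105
gripper_force: 40.7
shift [ -1.1  40.9 -14.8] turn 0.1 yaw 86.1 F [-4.8  1.   5.2] t 15.4 q [-0.29  0.04  1.75 -0.    1.35 -0.22]
```

```bash
python3 -m creep '[[[0,-4,1,0],[0,-9,4,0],[0,-14,7,0],[0,-20,11,0],[0,-26,16,0],[0,-32,21,0],[0,-38,26,0],[0,-44,31,0],[0,-49,37,0],[0,-49,37,0]]]' -1 40; python3 go.py 618 -71 325 86
```

```text
t: 16.23
position: [0.5276, -0.0635, 0.2714]
tool_rot: [-2.292, -2.14, 0.006]
force: [-3.4, 2.6, 0.9]
opening: 0.0103
gripper_force: 41.0
shift [ -1.3  90.4 -54.2] turn 0.1 yaw 86.1 F [-3.4  2.6  0.9] t 16.23 q [-0.31 -0.04  1.91 -0.    1.28 -0.24]
```

```bash
python3 -m creep '[[[0,-3,3,0],[0,-7,7,0],[0,-11,12,0],[0,-16,18,0],[0,-20,23,0],[0,-24,30,0],[0,-29,36,0],[0,-33,43,0],[0,-36,49,0],[0,-36,49,0]]]' -1 40; python3 go.py 618 -71 325 86
```

```text
t: 17.07
position: [0.4922, -0.0608, 0.2221]
tool_rot: [-2.293, -2.141, 0.004]
force: [-3.3, 4.5, -1.0]
opening: 0.0103
gripper_force: 42.2
shift [  -1.4  125.7 -103.6] turn 0.1 yaw 86.1 F [-3.3  4.5 -1. ] t 17.07 q [-0.33 -0.08  2.04  0.    1.19 -0.26]
```

```bash
python3 -m creep '[[[0,-2,3,0],[0,-4,8,0],[1,-7,14,0],[1,-10,21,0],[1,-13,28,0],[1,-16,35,0],[1,-18,43,0],[1,-20,50,0],[1,-21,57,0],[1,-21,57,0]]]' -1 40; python3 go.py 618 -71 325 86
```

```text
t: 17.9
position: [0.4708, -0.0591, 0.1643]
tool_rot: [-2.292, -2.141, 0.007]
force: [-4.5, 1.8, -1.1]
opening: 0.0105
gripper_force: 43.6
shift [  -1.9  146.6 -161.6] turn 0.1 yaw 86.1 F [-4.5  1.8 -1.1] t 17.9 q [-0.34 -0.06  2.13 -0.    1.07 -0.27]
```

```bash
python3 -m creep '[[[0,-1,3,0],[0,-2,8,0],[0,-3,13,0],[0,-4,18,0],[0,-5,23,0],[0,-5,28,0],[0,-5,32,0],[0,-5,35,0],[0,-5,35,0]]]' -1 40; python3 -m creep '[[[0,0,1,0],[0,0,2,0],[0,0,3,0],[0,0,4,0],[0,0,4,0],[0,0,4,0]]]' ;python3 go.py 618 -71 325 86
```

```text
t: 18.65
position: [0.4656, -0.0587, 0.1297]
tool_rot: [-2.292, -2.141, 0.008]
force: [-5.7, 0.1, -1.8]
opening: 0.0103
gripper_force: 44.5
t: 19.15
position: [0.4654, -0.0586, 0.126]
tool_rot: [-2.291, -2.141, 0.009]
force: [-7.3, 1.3, -0.1]
opening: 0.0109
gripper_force: 44.9
shift [  -2.   151.5 -200.2] turn 0.1 yaw 86.1 F [-7.3  1.3 -0.1] t 19.15 q [-0.34 -0.01  2.17 -0.    0.99 -0.27]
```

```bash
python3 -m creep '[[[0,-1,1,0],[0,-1,2,0],[0,-1,3,0],[0,-1,3,0],[0,-1,3,0]]]' ; python3 -m creep '[[[0,0,1,0],[0,0,2,0],[0,0,2,0],[0,0,2,0]]]'
```

```text
t: 19.57
position: [0.4653, -0.0586, 0.1235]
tool_rot: [-2.293, -2.142, 0.006]
force: [-6.6, 0.6, -0.0]
opening: 0.0106
gripper_force: 44.8
t: 19.9
position: [0.4652, -0.0586, 0.1215]
tool_rot: [-2.293, -2.142, 0.006]
force: [-6.8, 0.5, 1.2]
opening: 0.0102
gripper_force: 44.9
```

```bash
python3 -m creep '[[[0,0,1,0],[0,0,2,0],[0,0,3,0],[0,0,3,0],[0,0,3,0]]]' ; python3 -m creep '[[[0,0,1,0],[0,0,2,0],[0,0,2,0],[0,0,2,0]]]'
python3 - <<'E'
from h import *
im,d=snap('top');cv2.imwrite('pics/e.png',cv2.resize(im[130:300,200:400,::-1],None,fx=3.5,fy=3.5))
for n in('top','scene'):
    if n=='scene': im,d=snap(n)
    P=pts(n,d).reshape(-1,3);q=P-np.array([.598,-.0685,0]);a=np.radians(-4.1)
    X=q[:,0]*np.cos(a)+q[:,1]*np.sin(a);Y=-q[:,0]*np.sin(a)+q[:,1]*np.cos(a)
    for s in np.arange(-.07,.08,.02):
        m=(abs(X-s)<.01)&(abs(abs(Y)-.09)<.02)&(q[:,2]<.16)&(q[:,2]>.09);print(n,s.round(2),m.sum(),np.median(q[m,2]).round(4) if m.any() else 0)
E
```

```text
t: 20.32
position: [0.4652, -0.0586, 0.1192]
tool_rot: [-2.292, -2.142, 0.007]
force: [-8.2, 2.6, 3.8]
opening: 0.0104
gripper_force: 45.4
t: 20.65
position: [0.4652, -0.0586, 0.1191]
tool_rot: [-2.291, -2.141, 0.009]
force: [-14.1, 3.1, 14.4]
opening: 0.0106
gripper_force: 46.5
top -0.07 168 0.1227
top -0.05 167 0.1229
top -0.03 168 0.1224
top -0.01 167 0.1229
top 0.01 166 0.1224
top 0.03 162 0.1225
top 0.05 166 0.122
top 0.07 164 0.1221
scene -0.07 122 0.1238
scene -0.05 131 0.1239
scene -0.03 135 0.1242
scene -0.01 140 0.1241
scene 0.01 143 0.1244
scene 0.03 144 0.1238
scene 0.05 147 0.1244
scene 0.07 162 0.1234
```

View pics/e.png

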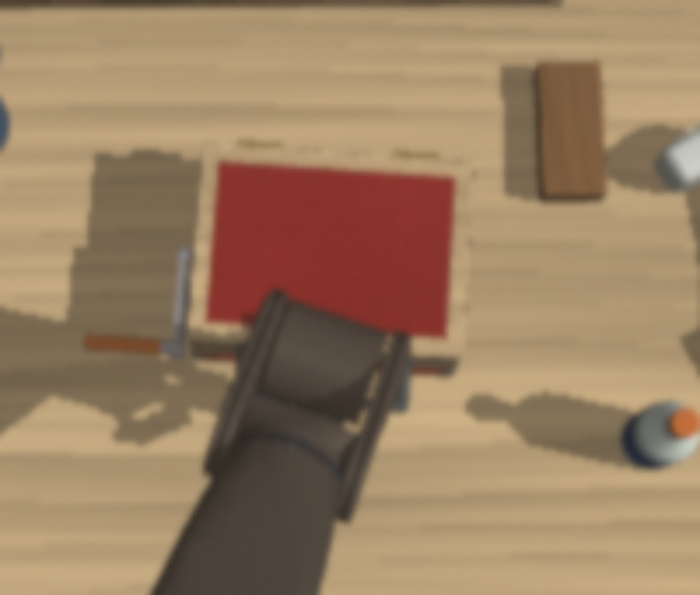

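The lid is level at 0.122 m (110 + 12 mm) and 14 N pushes back at the bar, so it is shut. The crop shows the red panel square over the chest and the knee folded at (130,345). Release and withdraw.

```bash
python3 -m creep '[[[0,0,0,0],[0,0,0,0],[0,0,0,0],[0,0,0,0]]]' -0.2; python3 -m creep '[[[0,0,-5,0],[0,0,-15,0],[0,0,-35,0],[0,0,-60,0],[0,0,-90,0],[0,0,-115,0],[0,0,-130,0],[0,0,-130,0],[0,0,-130,0]]]'
python3 - <<'E'
from h import *
im,d=snap('scene','f')
im,d=snap('top')
P=pts('top',d).reshape(-1,3);q=P-np.array([.598,-.0685,0]);a=np.radians(-4.1)
X=q[:,0]*np.cos(a)+q[:,1]*np.sin(a);Y=-q[:,0]*np.sin(a)+q[:,1]*np.cos(a)
for s in (-.07,0,.07):
    m=(abs(X-s)<.01)&(abs(abs(Y)-.09)<.02)&(q[:,2]<.2)&(q[:,2]>.09);print(s,np.median(q[m,2]).round(4))
E
```

```text
t: 21.08
position: [0.4677, -0.0591, 0.1182]
tool_rot: [2.295, 2.143, 0.0]
force: [-0.0, -0.4, 0.2]
opening: 0.034
gripper_force: 0.0
t: 21.83
position: [0.4678, -0.0589, 0.2497]
tool_rot: [2.294, 2.142, 0.002]
force: [0.1, 0.7, -0.0]
opening: 0.0344
gripper_force: 0.0
-0.07 0.1223
0 0.1231
0.07 0.1215
```

View pics/f.png

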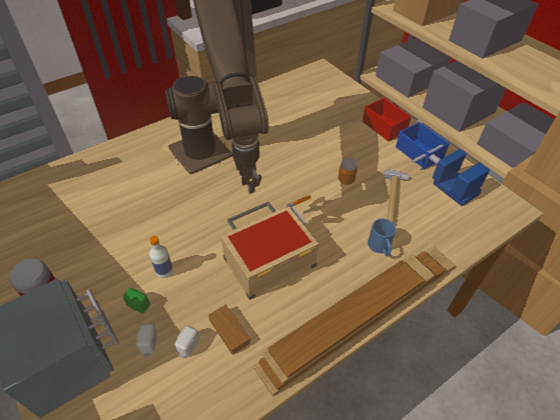

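The lid is shut at (270,240), the yellow tape is no longer on the bench, the bystanders have not moved, and the gripper is clear at (250,180).

```bash
python3 -c "from bench import robot;print(robot.close_job())"
```

```text
the job is handed in; nothing more can be done
None
```

I set the tape down in the chest and let go of it, unlocked the stay, lowered the lid by its bar until it was fully shut, and handed the job in at about 22 s with the gripper clear and the bystanders where they were.

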